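# Fit a dispersing probe to a homogeniser drive

## Task

The homogeniser drive stands coupling-up in its cradle for a probe change. Pull the widest of the three dispersing probes up out of the rack, leaving the other two hanging there, set its coupling in the bore of the drive's hub, turn it until its key slips into the keyway and push it fully home against the spring, collar down on the hub. Finish while holding: keep gripping the probe upright and pressing it home, so that a colleague can tighten the locking ring; do not knock over the beaker on the way.

Things in the scene. Friction and masses are not known exactly. Their poses are not given: they have to be found in the camera images.
- probe_wide: the probe to fit: upright steel probe, 130 mm long, about 0.16 kg; origin at the centre of its lower end (coupling tip), z up along it, key on its -x side. Collar, 36 mm wide, at z 40 to 48 mm; above it a plain round tube 16 mm in diameter up to z 130 mm. Grip the tube 30 to 40 mm below its top. The other two probes have tubes of 10 and 7 mm.
- probe_collar (a point): centre of the underside of the wide probe's collar, 40 mm above the coupling tip, axes as the probe's; it meets the hub's face when the probe is home. A small dark mark on the collar's rim stands above the key.
- rack: fixed metal rack, origin at the centre of its underside, three holes 60 mm apart along its y, 26 mm wide; its top plate, 56 x 190 mm, is 66 mm high. The probes hang in the holes by their collars, couplings down (tips 26 mm above the bench), in any order; their keys point within 23 degrees of the rack's front (its -x).
- drive: drive unit in its cradle, fixed; foot 90 mm wide; origin at the centre of the foot's underside, z up, front (rocker switch) to its own -x. On top, 120 mm above the bench, the flat face of the hub, 40 mm wide, with an upright bore 17 mm in diameter. The knurled ring round the hub is the locking ring; it is the colleague's job.
- drive_seat (a point): on the bore's axis at the height of the hub's face, axes as the drive's. One keyway, 8 mm wide, reaches 13.5 mm from the axis, open at the top. It points anywhere within 35 degrees either side of the drive's -x: look from above, or feel for it by turning the probe. The hub turns under 0.12 N m; a light press (under 8 N) does not drag it.
- ejector (a joint): spring-loaded ejector pin in the bore, metres pressed down: 0 at rest, when its top is 26 mm below the hub's face; 0.014 when the probe is fully home. Its spring pushes up with 3 N at first and about 7 N when home, so that the probe is lifted if it is let go
- probe_mid: another probe, 118 mm long, tube 10 mm in diameter, same coupling and collar; origin at the centre of its lower end. Stays in the rack
- probe_thin: another probe, 126 mm long, tube 7 mm in diameter, same coupling and collar; origin at the centre of its lower end. Stays in the rack
- beaker: small glass beaker, 52 mm wide, 68 mm high, standing between rack and drive; origin at the centre of its underside. Stays standing
- probe_key (a point): lower end of the wide probe's key, on its outer face: 14.5 mm above the coupling tip and 11.5 mm from the axis towards the probe's -x. The coupling stem is 14 mm in diameter, its tip coned over 4 mm; the key is 5 mm wide (3 mm at its bevelled lower end) and runs from 14.5 to 38 mm above the tip.
Things that resemble listed ones, but are neither listed nor needed, are in the scene too. Leave any purple look-alike of the probe_wide alone.

How it is judged:
By the outcome, as a careful person would: the job done as asked, in the order asked, and still so for the second after the job is handed in, while the arm keeps its last pose, push and grip.
It also fails if it takes over 51 s, if anything falls off the work surface, if the arm or the gripper's body presses on something with over 40 N, if the wrist force passes 120 N, or if a joint passes its speed limit or range.

## Robot

A 6-joint arm with a two-finger parallel gripper is mounted at the origin on a cart in front of the work surface, level with it; the furniture and walls round the work are solid. World frame = base frame: x ahead of the robot, y to its left, z up, the work surface at z = 0. Lengths are in m, angles in degrees, forces in N, time in s.
With the tool pointing down it reaches from about 0.375 to 0.75 m from the base axis. Payload 9 kg.
Tool frame: the origin (TCP) lies midway between the tips of the shut fingers; the grasp point (between the pads) lies 19 mm behind it; z points along the fingers, y is the direction in which the jaws open and shut (so a half turn about z gives the same grasp; the last joint's range is limited). The gripper opens to 85 mm and grips with 20 to 120 N. Pads are 22 mm wide; open, the fingers measure 114 mm over their backs; the gripper's body (76 mm by 85 mm) begins 54 mm behind the grasp point. The pads swing forward as they close: fully open they stand 13 mm farther back than shut.
Start: joints at [-85.468, 5.964, 5.575, 89.605, 0, 77.527], TCP at [0.175, -0.574, 0.231] pointing down, gripper open.
Joint ranges: [-171.21, 171.21], [-48.23, 106.86], [-62.78, 66.21], [-105.2, 120.99], [-86.42, 89.51], [-180, 180]. Speed limits (degrees/s): [127.2, 127.2, 147.25, 180, 180, 180].

## Interface

Orientations are given as [roll, pitch, yaw] about the fixed x, y, z axes, in that order (R = Rz(yaw) Ry(pitch) Rx(roll)).
In Python, from bench import manip gives the robot as it stands.
- The arm moves only by the tool arm_command, never from a script. Its argument "deltas" is a list of rows, each a list of 3 entries, a list of its own where there are three numbers: the shift along the tool's x, y, z in m, then the turn about the tool's z in degrees, then the finger opening in m, from 0 to 0.0854. A call has 1 to 12 rows; each row is the pose to reach, as a shift and turn from the pose commanded when the call began, along the tool's axes at that moment; what a row does not reach only later rows make up. A row lasts 1/12 s, in which the tool goes at most 41.7 mm and 7.16 degrees, less where a joint would pass 70% of its speed; a pose out of reach is approached as far as the arm can. A call with a gripper value outside its range is refused whole. The fingers move at their own pace and stop on an object; the grip force is fixed at half the most. Time passes only in rows, so rows that repeat a pose let the fingers close. It gives the time, the measured TCP pose, the force and the opening at its end, in the units of the state.
- manip.get_obs(): the state, without advancing time (a new reading comes with each control period).
- manip.grab_frame(name): name is "scene" or "top" or "wrist"; returns a dict with "img" (384x512x3 uint8, red, green, blue), "intrinsics" (3x3 intrinsics, pixels), "cam_to_world" (4x4, takes a point from camera to world coordinates). Camera axes: x right, y down, z forward; pixel columns grow to the right and rows downward; lengths in m; the calibration is good to about 2 mm. The wrist camera is an equidistant fisheye: a pixel r from the principal point sees the ray r / f radians off the axis. A picture is of the moment at which its call begins. There is no depth.
- manip.hand_in(): hands the job in, once; it reports no verdict.
Trained networks look in a picture, given as the dict that the camera call returned (one of the last four; its "shot" number tells which), for a name from the list of things; names that differ only in an ending like _2 or _b are one class to them, and where a whole thing is asked for, a point or a joint stands for the part that bears it (a point fixed in the world has none). Each returns a list of dicts, best first, with "conf" (0 to 1); they miss things now and then, are a little off and sometimes report something else, mostly with a low value. They report only what shows in the picture. A call takes as long as a camera call. They do not tell look-alikes from the thing itself.
- manip.boxes_of(thing, picture): "bbox" ([left, top, width, height] in pixels, round what is visible of it).
- manip.spot_point(thing, picture): "location" ([row, column] in pixels: a listed point, or the origin of a listed thing).
The state is a dict: "clock": time; "joint_pos": joint angles; "qd": joint speeds; "effort": joint torques, N m; "position": TCP position; "tool_rot": TCP orientation; "force": force on the tool from outside, world axes, zero at the start; "torque": the same for the moment, N m; "opening": finger opening in m.
Only numpy, scipy, OpenCV 4.12 (cv2) and the standard library are available. Lean on these libraries where they do the work, as an engineer would, in place of code of your own. Each camera call takes 0.05 s, during which the arm holds its last target.

## Working session

There is one attempt and no reset: what is moved stays moved. The work goes in short steps, Python scripts to look and compute and a tool call to move; the robot and the scene stay as the last step left them, time stands still between calls to the robot, and variables do not carry over. Pictures are saved under pics/ and viewed, and the job is handed in when it is done.

Besides the shell and the picture viewer there is one more tool, called after ">>>" as name(argument=value, ...) on one line, values as JSON. arm_command: Moves the arm, as the interface text tells. Its arguments: {"type":"object","properties":{"deltas":{"type":"array","items":{"type":"array"}}},"required":["deltas"]}

```bash
ls; mkdir -p pics; python3 - <<'E'
from bench import manip
import cv2
o=manip.get_obs(); print(o)
for n in("scene","top","wrist"):
    f=manip.grab_frame(n); cv2.imwrite(f"pics/a_{n}.png",cv2.cvtColor(f["img"],cv2.COLOR_RGB2BGR))
    print(n,f["intrinsics"],f["cam_to_world"].round(4) if hasattr(f["cam_to_world"],'round') else f["cam_to_world"])
    for t in("probe_wide","probe_collar","rack","drive","drive_seat","beaker","probe_key"):
        try: 
            print(t,[(d["bbox"],d["conf"]) for d in manip.boxes_of(t,f)][:5] if n!='wrist' else '')
            print('   ',[(d["location"],d["conf"]) for d in manip.spot_point(t,f)][:5])
        except Exception as e: print(t,e)
E
```

```text
pics
{'clock': 0.0, 'joint_pos': array([-8.54688906e+01,  5.99797432e+00,  5.52849896e+00,  8.96044298e+01,
       -7.81445686e-04,  7.75279965e+01]), 'qd': array([-0.03907977, -0.06283802, -0.06137855,  0.0308953 ,  0.04307323,
       -0.02775107]), 'effort': array([ 5.15115262e-04, -5.56942427e+01,  5.03640282e+01,  1.75489741e-02,
       -3.48086742e-04, -1.05365845e-05]), 'position': array([ 0.17544619, -0.57344013,  0.23054273]), 'tool_rot': array([-1.79927670e+02, -1.51977327e-02,  1.70031038e+01]), 'force': array([-0.10837225, -0.25558632, -0.19742125]), 'torque': array([-0.01002631,  0.0207746 , -0.02515043]), 'opening': 0.08534760553599853}
scene [[417.57606663   0.         264.2966563 ]
 [  0.         417.57606663 183.82480391]
 [  0.           0.           1.        ]] [[-0.4559 -0.408   0.791  -0.4758]
 [-0.8898  0.1884 -0.4156  0.6067]
 [ 0.0206 -0.8933 -0.449   0.6915]
 [ 0.      0.      0.      1.    ]]
probe_wide [([236.7, 199.3, 14.1, 45.2], 0.78), ([180.3, 209.1, 11.9, 40.9], 0.61)]
    [([250.1, 183.9], 0.8), ([179.6, 238.5], 0.71), ([244.7, 244.5], 0.64)]
probe_co
[... 1470 characters left out ...]
55), ([282.8, 184.6], 0.38)]
probe_key [([240.7, 125.3, 12.4, 17.3], 0.67), ([121.5, 250.3, 16.7, 11.4], 0.6), ([173.6, 274.9, 15.0, 13.7], 0.44), ([238.6, 271.9, 21.7, 20.9], 0.27)]
    [([286.4, 183.5], 0.57), ([261.8, 136.0], 0.55), ([142.1, 248.5], 0.47)]
wrist [[297.31863964   0.         259.24912057]
 [  0.         297.31863964 195.87525888]
 [  0.           0.           1.        ]] [[ 2.920e-01 -9.158e-01 -2.757e-01  2.458e-01]
 [-9.564e-01 -2.793e-01 -8.490e-02 -5.518e-01]
 [ 8.000e-04  2.884e-01 -9.575e-01  3.740e-01]
 [ 0.000e+00  0.000e+00  0.000e+00  1.000e+00]]
probe_wide 
    []
probe_collar 
    []
rack 
    []
drive 
    []
drive_seat 
    []
beaker 
    []
probe_key 
    []
```

```bash
python3 - <<'E'
import cv2
s=cv2.imread("pics/a_scene.png");t=cv2.imread("pics/a_top.png")
cv2.imwrite("pics/b_scene.png",cv2.resize(s[130:280,140:440],None,fx=2.6,fy=2.6,interpolation=cv2.INTER_CUBIC))
cv2.imwrite("pics/b_top.png",cv2.resize(t[110:320,100:400],None,fx=2.6,fy=2.6,interpolation=cv2.INTER_CUBIC))
E
```

```text
(no output)
```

View pics/a_scene.png

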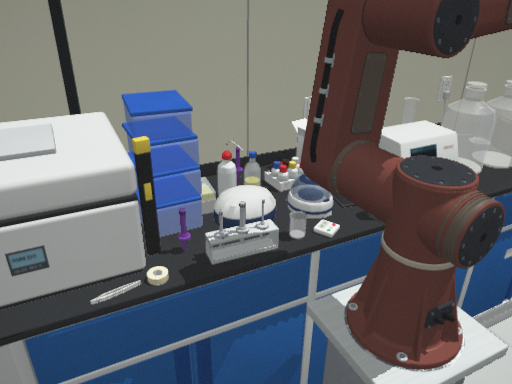

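View pics/b_scene.png

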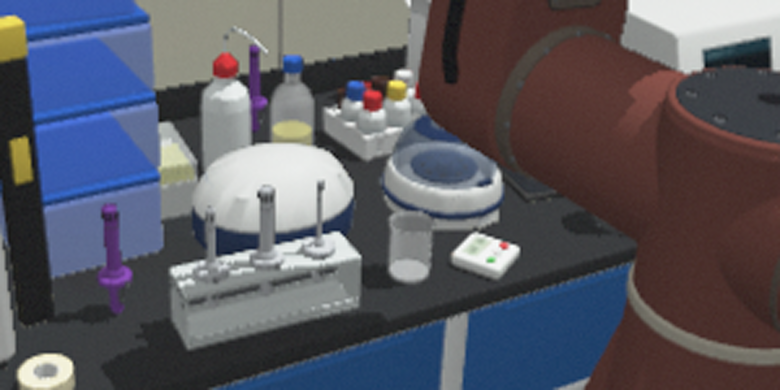

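View pics/b_top.png

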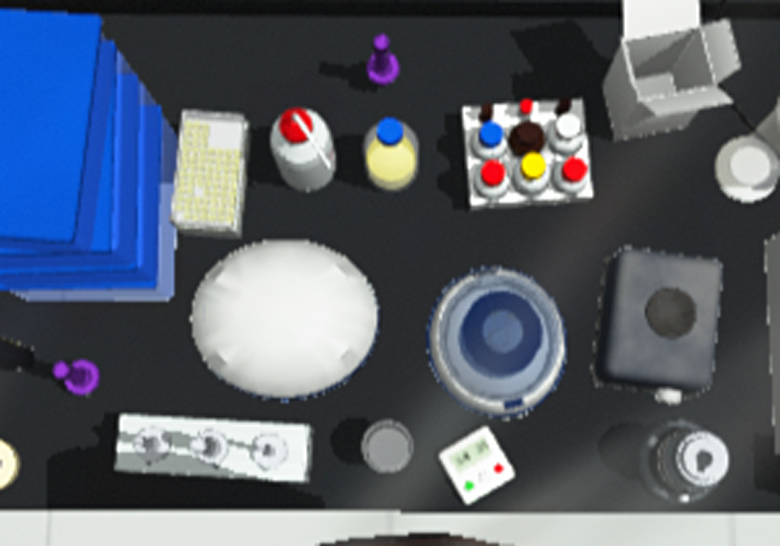

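View pics/a_wrist.png

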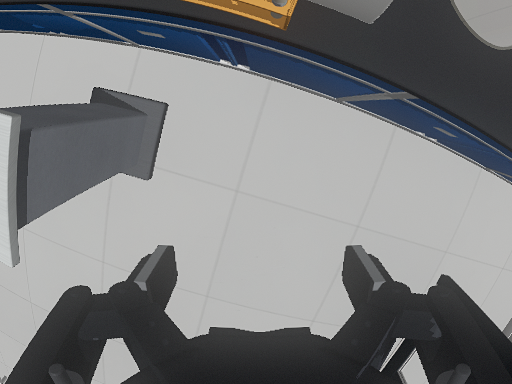

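The top view shows the rack at crop (213,447), the beaker at (387,447) and the drive hub at (703,460). Candidates for the wide probe (scene pixels): rack left (220,222), rack middle (242,215) and rack right (263,212), plus purple look-alikes at (183,222) and (237,160). The middle one has the thickest tube. I'll check it in a close crop and measure.

```bash
cat > h.py <<'E'
import numpy as np, cv2
from bench import manip
def pix2plane(f,uv,z):
    K=np.array(f["intrinsics"]);T=np.array(f["cam_to_world"])
    d=T[:3,:3]@np.linalg.inv(K)@np.array([uv[0],uv[1],1.]);c=T[:3,3]
    return c+d*(z-c[2])/d[2]
def proj(f,P):
    K=np.array(f["intrinsics"]);T=np.array(f["cam_to_world"])
    p=T[:3,:3].T@(np.array(P,float)-T[:3,3]); q=K@p; return q[:2]/q[2]
def fproj(f,P):
    K=np.array(f["intrinsics"]);T=np.array(f["cam_to_world"])
    p=T[:3,:3].T@(np.array(P,float)-T[:3,3]); r=np.hypot(p[0],p[1]);th=np.arctan2(r,p[2])
    return np.array([K[0,2]+K[0,0]*th*p[0]/r,K[1,2]+K[1,1]*th*p[1]/r])
def fplane(f,uv,z):
    K=np.array(f["intrinsics"]);T=np.array(f["cam_to_world"])
    a=np.array([(uv[0]-K[0,2])/K[0,0],(uv[1]-K[1,2])/K[1,1]]);th=np.linalg.norm(a)
    d=np.r_[a/th*np.sin(th),np.cos(th)]; d=T[:3,:3]@d;c=T[:3,3]
    return c+d*(z-c[2])/d[2]
def save(n,img): cv2.imwrite(f"pics/{n}.png",cv2.cvtColor(img,cv2.COLOR_RGB2BGR))
E
python3 - <<'E'
from h import *
f=manip.grab_frame("top"); g=manip.grab_frame("scene")
a=cv2.resize(f["img"][255:310,135:235],None,fx=7.5,fy=7.5,interpolation=cv2.INTER_CUBIC)
save("c_rack",a)
save("c_drive",cv2.resize(f["img"][255:315,330:400],None,fx=8,fy=8,interpolation=cv2.INTER_CUBIC))
save("c_sc",cv2.resize(g["img"][190:270,195:325],None,fx=6,fy=6,interpolation=cv2.INTER_CUBIC))
print("seat",pix2plane(f,(369.7,288.7),.12),"drive",pix2plane(f,(365,286.6),0))
print("rack",pix2plane(f,(186.4,286.8),0), "bk",pix2plane(f,(248.6,282),.0), pix2plane(f,(249.2,281.4),.068))
print(pix2plane(g,(243.6,249.3),0), "bk",pix2plane(g,(297.3,232),0),"collar",pix2plane(g,(244.6,230.5),.066))
E
```

```text
seat [ 0.38685694 -0.28097282  0.12      ] drive [ 0.39534685 -0.29544624  0.        ]
rack [0.39215292 0.20390364 0.        ] bk [0.40630882 0.03023325 0.        ] [0.40550374 0.02759981 0.068     ]
[0.40275561 0.20593034 0.        ] bk [0.41362428 0.0234804  0.        ] collar [0.39677286 0.20555309 0.066     ]
```

View pics/c_rack.png

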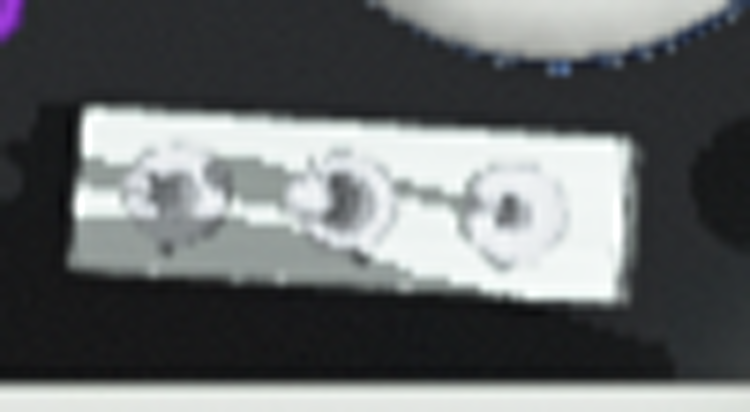

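View pics/c_drive.png

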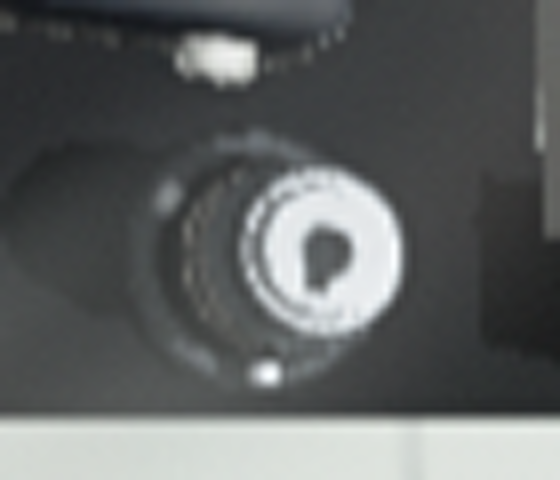

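View pics/c_sc.png

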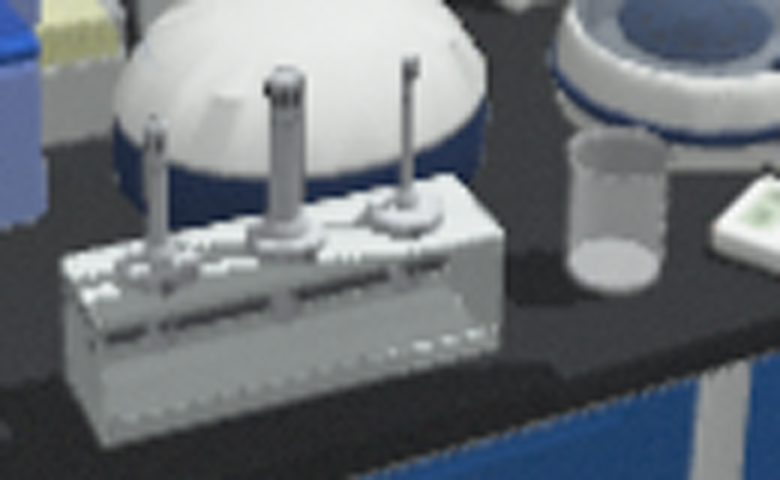

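The close crops confirm the middle rack probe has the thickest tube: 28 px, against 17 and 12 for its neighbours. Its collar mark is at rack crop (360,257), and the keyway points down and slightly left at drive crop (316,290). Next I'll compute positions.

```bash
python3 - <<'E'
from h import *
f=manip.grab_frame("top"); g=manip.grab_frame("scene")
print("tubetop top",pix2plane(f,(135+347/7.5,255+200/7.5),.156)," collar top",pix2plane(f,(135+343/7.5,255+203/7.5),.074))
print("scene tubetop",pix2plane(g,(195+286/6,190+78/6),.156),"collar",pix2plane(g,(195+287/6,190+237/6),.074))
c=pix2plane(f,(135+343/7.5,255+203/7.5),.074);m=pix2plane(f,(135+360/7.5,255+257/7.5),.07)
print("mark",m-c,np.degrees(np.arctan2(m[1]-c[1],m[0]-c[0])))
for p in ((83,105),(635,135),(628,303),(68,268)): print(pix2plane(f,(135+p[0]/7.5,255+p[1]/7.5),.066))
b=pix2plane(f,(330+328/8,255+249/8),.12);k=pix2plane(f,(330+317/8,255+290/8),.12)
print("bore",b,"kw",k-b,np.degrees(np.arctan2(k[1]-b[1],k[0]-b[0])))
print("hub outer c",pix2plane(f,(330+327/8,255+252/8),.12))
E
```

```text
tubetop top [0.40075182 0.19518651 0.156     ]  collar top [0.40257635 0.2089519  0.074     ]
scene tubetop [0.39219146 0.21315301 0.156     ] collar [0.39211786 0.21293537 0.074     ]
mark [-0.01865584 -0.00609058 -0.004     ] -161.91967344103608
[0.43690075 0.30431593 0.066     ]
[0.42734463 0.10687414 0.066     ]
[0.36849975 0.10812532 0.066     ]
[0.37962279 0.30669996 0.066     ]
bore [ 0.39335204 -0.28456341  0.12      ] kw [-0.01289739  0.00404451  0.        ] 162.58902336518724
hub outer c [ 0.39240617 -0.28420452  0.12      ]
```

>>> arm_command(deltas=[[[0.033, -0.028, -0.01], -7, 0.045], [[0.066, -0.054, -0.02], -14, 0.045], [[0.098, -0.081, -0.02], -21, 0.045], [[0.13, -0.107, -0.02], -28, 0.045], [[0.162, -0.134, -0.02], -35, 0.045], [[0.194, -0.161, -0.02], -42, 0.045], [[0.226, -0.188, -0.02], -49, 0.045], [[0.258, -0.214, -0.02], -56, 0.045], [[0.29, -0.241, -0.02], -63, 0.045], [[0.322, -0.268, -0.02], -70, 0.045], [[0.343, -0.286, -0.02], -73, 0.045]])

```text
clock: 3.02
position: [0.4209, -0.1974, 0.2517]
tool_rot: [180.0, 0.0, 90.5]
force: [-0.1, -0.7, -0.0]
opening: 0.045
```

```bash
python3 - <<'E'
from h import *
f=manip.grab_frame("wrist"); save("d_w",f["img"]); 
np.savez("d_w.npz",K=f["intrinsics"],T=f["cam_to_world"])
p=fproj(f,(.393,-.2845,.12)); print(p, manip.get_obs()["clock"])
u,v=p.astype(int); 
save("d_crop",cv2.resize(f["img"][max(0,v-40):v+40,max(0,u-40):u+40],None,fx=7,fy=7,interpolation=cv2.INTER_CUBIC)); print(u,v)
E
```

```text
[232.13081418 266.19190766] 3.0667
232 266
```

View pics/d_w.png

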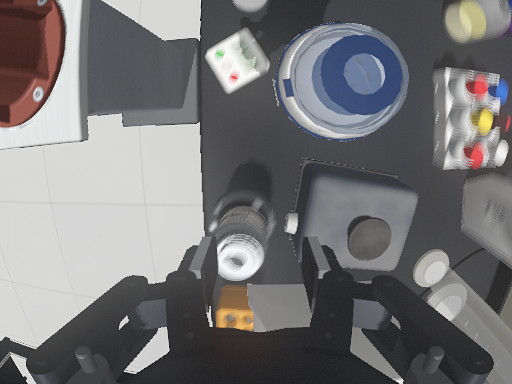

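View pics/d_crop.png

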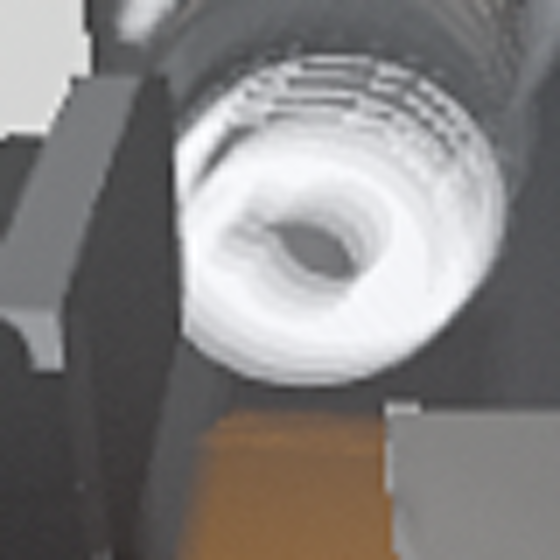

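```bash
python3 - <<'E'
from h import *
d=np.load("d_w.npz"); f=dict(intrinsics=d["K"],cam_to_world=d["T"])
q=lambda x,y:fplane(f,(192+x/7,226+y/7),.12)
b=q(322,240);k=q(228,228);print(b,k-b,np.degrees(np.arctan2(*(k-b)[[1,0]])))
for p in ((385,225),(262,262),(330,180),(335,300)): print(p,q(*p))
E
```

```text
[ 0.39942826 -0.27711257  0.12      ] [-0.01413294  0.0017578   0.        ] 172.91018351219327
(385, 225) [ 0.4089245  -0.27436957  0.12      ]
(262, 262) [ 0.39023187 -0.28115159  0.12      ]
(330, 180) [ 0.40084271 -0.26685246  0.12      ]
(335, 300) [ 0.40116799 -0.28764865  0.12      ]
```

>>> arm_command(deltas=[[[0.04, -0.002, 0], 0, 0.045], [[0.08, -0.004, 0], 0, 0.045], [[0.12, -0.006, 0], 0, 0.045], [[0.16, -0.008, 0], 0, 0.045], [[0.2, -0.01, 0], 0, 0.045], [[0.24, -0.012, 0], 0, 0.045], [[0.28, -0.014, 0], 0, 0.045], [[0.32, -0.016, 0], 0, 0.045], [[0.35, -0.018, 0], 0, 0.045], [[0.35, -0.018, 0], 0, 0.045]])

```text
clock: 3.9
position: [0.4008, 0.1544, 0.2515]
tool_rot: [180.0, -0.1, 90.3]
force: [-0.2, -0.5, 0.3]
opening: 0.0449
```

```bash
python3 - <<'E'
from h import *
f=manip.grab_frame("wrist"); save("e_w",f["img"]); 
np.savez("e_w.npz",K=f["intrinsics"],T=f["cam_to_world"]); print(f["cam_to_world"].round(4))
p=fproj(f,(.402,.208,.1)); print(p)
u,v=p.astype(int); v0=max(0,v-40);u0=max(0,u-60)
save("e_crop",cv2.resize(f["img"][v0:v0+90,u0:u0+120],None,fx=6.6,fy=6.6,interpolation=cv2.INTER_CUBIC)); print(u0,v0)
print([(d["location"],d["conf"]) for d in manip.spot_point("probe_collar",f)])
E
```

```text
[[ 1.      0.0044  0.0013  0.4007]
 [ 0.0046 -0.9578 -0.2873  0.228 ]
 [-0.      0.2873 -0.9578  0.3943]
 [ 0.      0.      0.      1.    ]]
[260.50537571 129.43400033]
200 89
[([123.4, 260.1], 0.64), ([9.3, 325.4], 0.63), ([246.1, 261.1], 0.21)]
```

View pics/e_w.png

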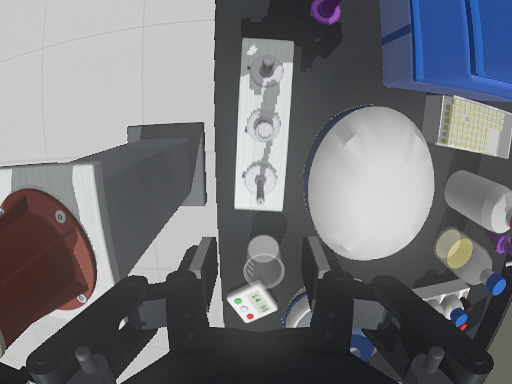

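View pics/e_crop.png

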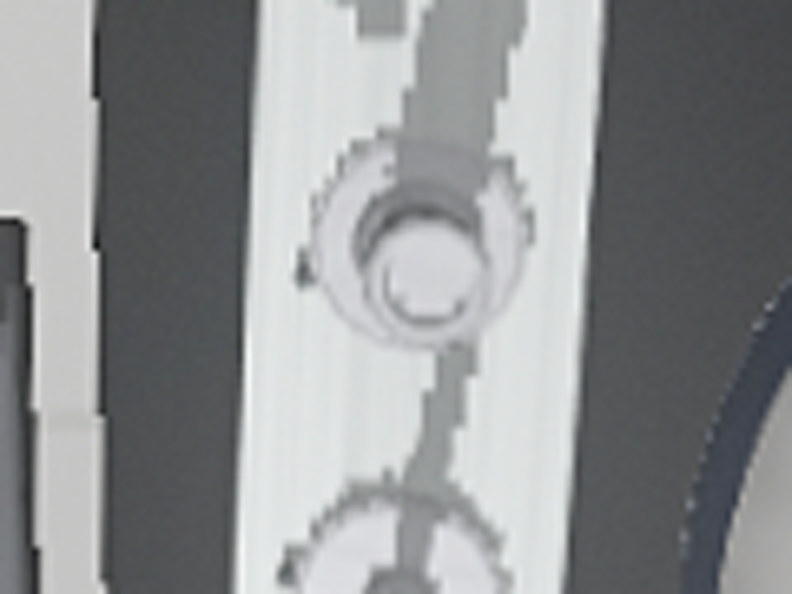

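The wrist crop shows the wide tube's top at (426,272), the collar centred at (421,242), and the dark mark on its left rim at (304,268).

```bash
python3 - <<'E'
from h import *
d=np.load("e_w.npz"); f=dict(intrinsics=d["K"],cam_to_world=d["T"])
q=lambda x,y,z:fplane(f,(200+x/6.6,89+y/6.6),z)
c=q(421,242,.074);m=q(304,268,.07);print("top",q(426,272,.156),"col",c,"mark",m-c,np.degrees(np.arctan2(*(m-c)[[1,0]])))
print("rack",[q(x,y,.066) for x,y in((258,40),(604,40),(237,560),(563,560))])
# beaker
print([fplane(f,p,.068) for p in((264,268),)],[fplane(f,p,0) for p in((263,248),)])
# dome front
print(fplane(f,(304,175),.05))
E
```

```text
top [0.40497301 0.21120507 0.156     ] col [0.40560385 0.21032533 0.074     ] mark [-0.01913874 -0.00458078 -0.004     ] -166.5397068538892
rack [array([0.3787094 , 0.24374366, 0.066     ]), array([0.43571433, 0.24426682, 0.066     ]), array([0.37458268, 0.15546217, 0.066     ]), array([0.43050805, 0.15573143, 0.066     ])]
[array([0.4075514 , 0.03511205, 0.068     ])] [array([0.40711791, 0.02937923, 0.        ])]
[0.45448767 0.15103592 0.05      ]
```

```bash
python3 - <<'E'
from h import *
for i in range(2):
    o=manip.get_obs();print(o["clock"],o["position"],o["tool_rot"],o["joint_pos"])
E
```

```text
4.0 [0.40156401 0.15085328 0.25130419] [1.79996380e+02 1.77918031e-02 9.01685272e+01] [ 3.01755918e+00 -2.38477271e+01 -1.93337597e+01  9.45112364e+01
 -1.79497288e-02  9.28490310e+01]
4.0 [0.40156401 0.15085328 0.25130419] [1.79996380e+02 1.77918031e-02 9.01685272e+01] [ 3.01755918e+00 -2.38477271e+01 -1.93337597e+01  9.45112364e+01
 -1.79497288e-02  9.28490310e+01]
```

>>> arm_command(deltas=[[[0.03, 0.002, 0], 0, 0.045], [[0.0565, 0.004, 0.02], 0, 0.045], [[0.0565, 0.004, 0.06], 0, 0.045], [[0.0565, 0.004, 0.09], 0, 0.045], [[0.0565, 0.004, 0.09], 0, 0.045]])

```text
clock: 4.42
position: [0.403, 0.205, 0.1552]
tool_rot: [-179.5, 0.1, 89.9]
force: [-0.3, -0.2, -0.5]
opening: 0.0453
```

```bash
python3 - <<'E'
from h import *
f=manip.grab_frame("wrist"); save("f_w",f["img"]); 
o=manip.get_obs();print(o["clock"],o["position"],o["tool_rot"],o["force"])
E
```

```text
4.4667 [0.40420288 0.20507999 0.15876576] [-1.79699022e+02  7.45222693e-02  8.99140208e+01] [-0.97625987  0.30039448  0.86599478]
```

View pics/f_w.png

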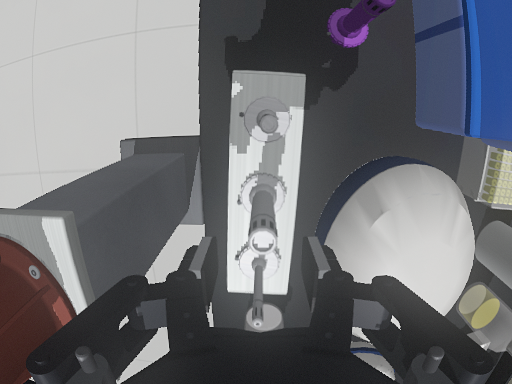

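```bash
python3 - <<'E'
from h import *
f=manip.grab_frame("wrist"); save("g_w",f["img"]);
v0,u0=160,200
save("g_crop",cv2.resize(f["img"][v0:v0+100,u0:u0+120],None,fx=6,fy=6,interpolation=cv2.INTER_CUBIC))
o=manip.get_obs();print(o["clock"],o["position"],o["tool_rot"])
print("top",fplane(f,(262,240),.156),fproj(f,(.405,.2108,.156)),fproj(f,(.405,.2108,.074)))
E
```

```text
4.5167 [0.40561128 0.20535843 0.16138478] [-1.79916930e+02  3.09264804e-02  8.99040243e+01]
top [0.40585209 0.21024179 0.156     ] [260.41855039 239.0662449 ] [260.62015514 195.22244363]
```

View pics/g_crop.png

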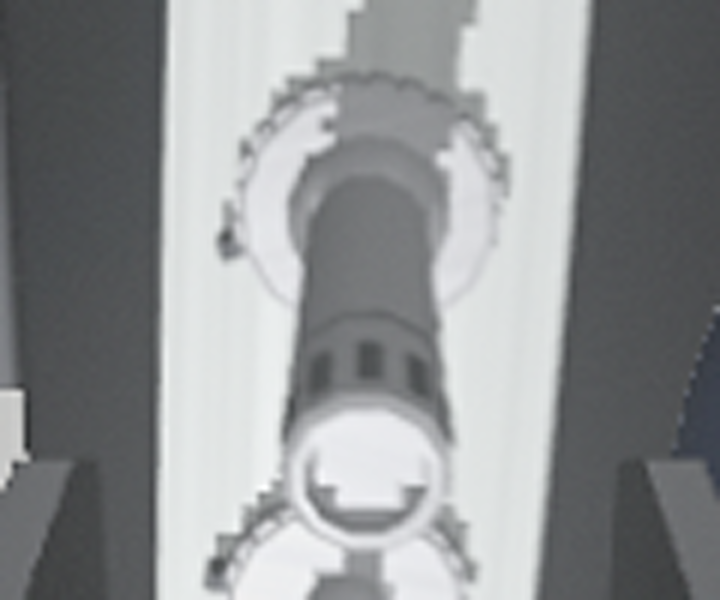

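```bash
python3 - <<'E'
from h import *
f=manip.grab_frame("wrist")
q=lambda x,y,z:fplane(f,(200+x/6,160+y/6),z)
c=q(371.5,205,.074);m=q(228,240,.070);print(q(367,474,.156),c,m-c,np.degrees(np.arctan2(*(m-c)[[1,0]])))
o=manip.get_obs();print(o["clock"],o["position"],o["tool_rot"])
E
```

```text
[0.40683988 0.20988371 0.156     ] [0.40779303 0.21124004 0.074     ] [-0.01975322 -0.00618083 -0.004     ] -162.62496471200683
4.5667 [0.4066188  0.20559266 0.16294046] [1.79925776e+02 4.70287457e-03 8.99041172e+01]
```

>>> arm_command(deltas=[[[0.005, 0, 0.02], 0, 0.045], [[0.005, 0, 0.04], 0, 0.045], [[0.005, 0, 0.059], 0, 0.045], [[0.005, 0, 0.059], 0, 0.045], [[0.005, 0, 0.059], 0, 0.045], [[0.005, 0, 0.059], 0, 0.0], [[0.005, 0, 0.059], 0, 0.0], [[0.005, 0, 0.059], 0, 0.0], [[0.005, 0, 0.059], 0, 0.0], [[0.005, 0, 0.059], 0, 0.0], [[0.005, 0, 0.059], 0, 0.0]])

```text
clock: 5.48
position: [0.4069, 0.2116, 0.104]
tool_rot: [179.8, -0.0, 90.0]
force: [-0.6, -1.0, 7.2]
opening: 0.0148
```

>>> arm_command(deltas=[[[0, 0, -0.01], 0, 0.0], [[0, 0, -0.03], 0, 0.0], [[0, 0, -0.055], 0, 0.0], [[0, 0, -0.085], 0, 0.0], [[0, 0, -0.115], 0, 0.0], [[0, 0, -0.14], 0, 0.0], [[0, 0, -0.14], 0, 0.0], [[0, 0, -0.14], 0, 0.0]])

```text
clock: 6.15
position: [0.4066, 0.2117, 0.2441]
tool_rot: [179.8, -0.0, 90.0]
force: [-0.6, 0.4, -2.5]
opening: 0.0145
```

```bash
python3 - <<'E'
from h import *
f=manip.grab_frame("wrist"); save("h_w",f["img"]);g=manip.grab_frame("scene")
save("h_s",cv2.resize(g["img"][130:280,180:380],None,fx=4,fy=4,interpolation=cv2.INTER_CUBIC))
o=manip.get_obs();print(o["clock"],o["position"],o["tool_rot"],o["force"],o["opening"])
E
```

```text
6.25 [0.40545962 0.21146567 0.24147868] [-1.79933155e+02  1.59548909e-02  9.00080525e+01] [ 0.11948712  0.60539891 -2.68158683] 0.014370451970427077
```

View pics/h_w.png

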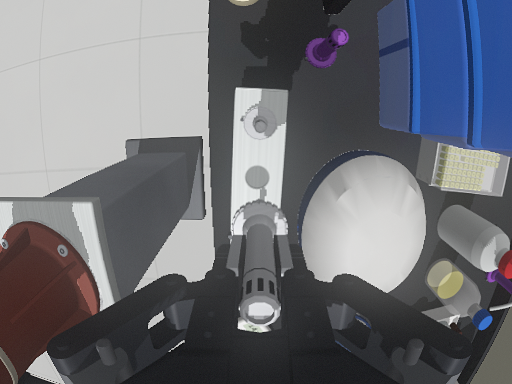

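View pics/h_s.png

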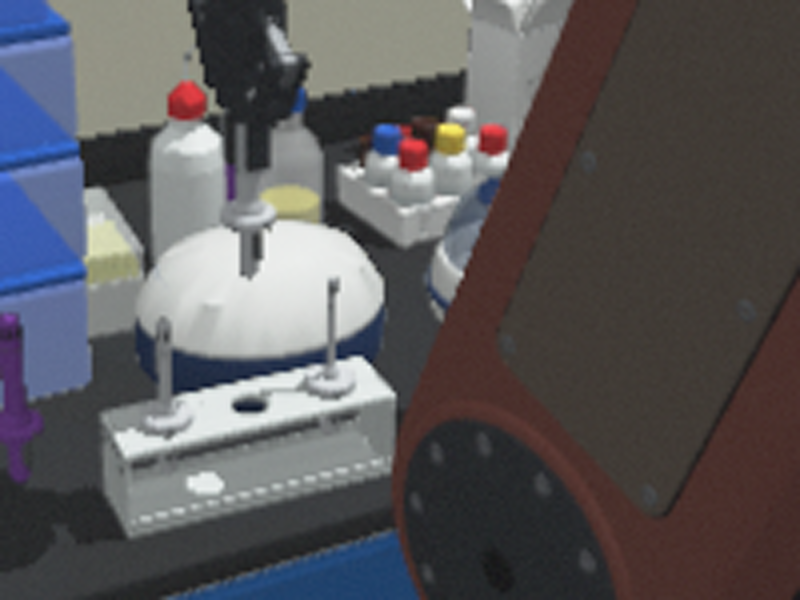

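The wide probe is out and upright, and the other two are still in the rack. Next I move toward the drive, going over the beaker with the tip at about z 0.166, and turn the probe on the way.

>>> arm_command(deltas=[[[-0.025, 0.002, 0], 0, 0.0], [[-0.06, 0.006, 0], 5, 0.0], [[-0.1, 0.01, 0], 10, 0.0], [[-0.14, 0.013, 0], 15, 0.0], [[-0.18, 0.015, 0], 20, 0.0], [[-0.22, 0.014, 0], 25, 0.0], [[-0.26, 0.008, 0], 31, 0.0], [[-0.3, -0.004, 0], 31, 0.0], [[-0.34, -0.018, 0], 31, 0.0], [[-0.38, -0.033, 0], 31, 0.0], [[-0.42, -0.047, 0], 31, 0.0], [[-0.46, -0.06, 0], 31, 0.0]])

```text
clock: 7.25
position: [0.3451, -0.2468, 0.2409]
tool_rot: [-179.9, -0.0, 59.0]
force: [1.3, 0.2, -2.4]
opening: 0.0149
```

>>> arm_command(deltas=[[[0, 0, 0], 0, 0.0], [[0, 0, 0], 0, 0.0], [[0, 0, 0], 0, 0.0]])

```text
clock: 7.5
position: [0.3463, -0.245, 0.2411]
tool_rot: [-179.9, -0.1, 58.9]
force: [0.2, 0.0, -2.1]
opening: 0.0145
```

```bash
python3 - <<'E'
from h import *
f=manip.grab_frame("wrist"); save("i_w",f["img"]);np.savez("i_w.npz",K=f["intrinsics"],T=f["cam_to_world"])
p=fproj(f,(.396,-.282,.12)); u0=max(0,int(p[0])-50);v0=max(0,int(p[1])-45);print(p,u0,v0)
save("i_crop",cv2.resize(f["img"][v0:v0+90,u0:u0+110],None,fx=7,fy=6.6,interpolation=cv2.INTER_CUBIC) if 0 else cv2.resize(f["img"][v0:v0+85,u0:u0+110],None,fx=7,fy=7,interpolation=cv2.INTER_CUBIC))
o=manip.get_obs();print(o["clock"],o["position"],o["tool_rot"],o["force"],o["opening"],o["joint_pos"])
E
```

```text
[324.99290098 196.43175288] 274 151
7.55 [ 0.34675221 -0.24460203  0.24147176] [-1.79916167e+02 -4.91244494e-02  5.90404611e+01] [-1.1132317   0.27311682 -2.09082833] 0.014696538329231318 [-5.29930675e+01 -2.48360694e+01 -2.11027227e+01  9.38294861e+01
  1.40866568e-02  6.79664236e+01]
```

View pics/i_w.png

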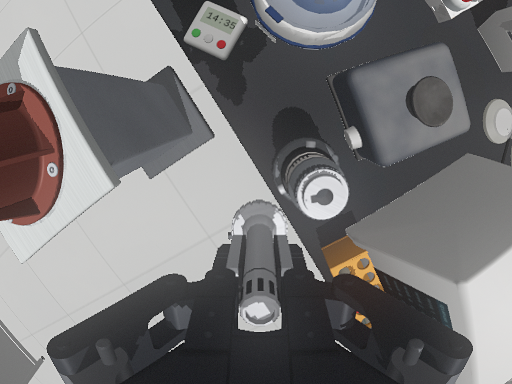

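View pics/i_crop.png

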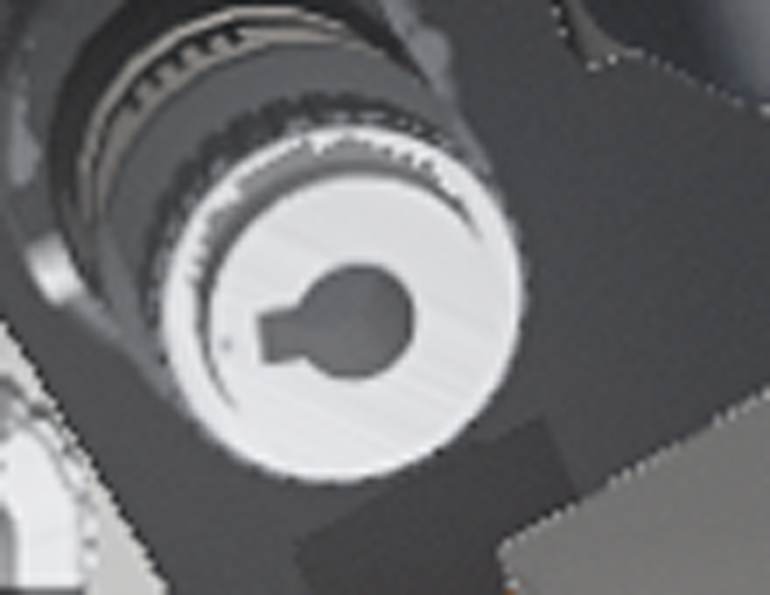

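The wrist view shows the bore clearly, centred at crop (358,321), with the keyway end at (260,338). Next I compute these and zoom on the collar.

```bash
python3 - <<'E'
from h import *
d=np.load("i_w.npz"); f=dict(intrinsics=d["K"],cam_to_world=d["T"])
q=lambda x,y,z=.12:fplane(f,(274+(x-3)/7,151+(y-3)/7),z)
b=q(358,321);k=q(260,338);print(b,k-b,np.linalg.norm(k-b),np.degrees(np.arctan2(*(k-b)[[1,0]])))
print([np.linalg.norm(q(*p)-b) for p in((415,320),(358,263),(355,380))])
img=cv2.imread("pics/i_w.png")
v0,u0=190,205
cv2.imwrite("pics/i_col.png",cv2.resize(img[v0:v0+150,u0:u0+110],None,fx=4,fy=4,interpolation=cv2.INTER_CUBIC))
# predicted probe points given TCP
P=np.array([.34675,-.2446,.2415]);z0=P[2]-.104  # lift since grip
for h in (.048,.130): print(h,fproj(f,(P[0],P[1],z0+.026+h)))
E
```

```text
[ 0.39576922 -0.28185734  0.12      ] [-0.01268019  0.00485681  0.        ] 0.013578509034248112 159.04201062911017
[np.float64(0.007962845944033414), np.float64(0.008103382237605244), np.float64(0.00836986318833815)]
0.048 [259.68360103 228.44893445]
0.13 [259.52879654 311.41483812]
```

View pics/i_col.png

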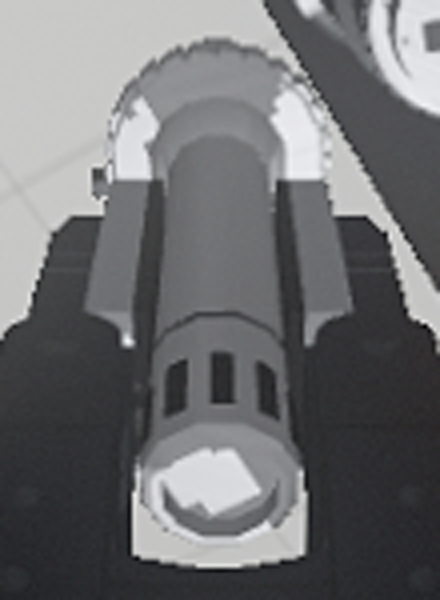

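```bash
python3 - <<'E'
from h import *
d=np.load("i_w.npz"); f=dict(intrinsics=d["K"],cam_to_world=d["T"])
P=np.array([.34675,-.2446,.2415]);z0=P[2]-.104+.026
for h in (.042,.044,.046):
  m=fplane(f,(205+100/4,190+182/4),z0+h)-P
  print(h,m,np.linalg.norm(m[:2]),np.degrees(np.arctan2(m[1],m[0])))
b=np.array([.39577,-.28186]);D=b-P[:2]
y=np.radians(59.04);tx=np.array([np.cos(y),np.sin(y)]);ty=np.array([np.sin(y),-np.cos(y)])
print(D,D@tx,D@ty)
E
```

```text
0.042 [-0.02072848  0.00350325 -0.036     ] 0.02102243335404718 170.40728485323095
0.044 [-0.02007202  0.00416587 -0.034     ] 0.020499762608251818 168.2749457385488
0.046 [-0.01941555  0.00482849 -0.032     ] 0.020006945161110234 166.03432207754764
[ 0.04902 -0.03726] -0.006733617263806026 0.06120397371531176
```

>>> arm_command(deltas=[[[-0.001, 0.015, 0], 2, 0.0], [[-0.003, 0.035, 0], 4, 0.0], [[-0.0055, 0.052, 0], 7, 0.0], [[-0.0067, 0.0612, 0], 7, 0.0], [[-0.0067, 0.0612, 0], 7, 0.0], [[-0.0067, 0.0612, 0.015], 7, 0.0], [[-0.0067, 0.0612, 0.03], 7, 0.0], [[-0.0067, 0.0612, 0.03], 7, 0.0], [[-0.0067, 0.0612, 0.03], 7, 0.0], [[-0.0067, 0.0612, 0.03], 7, 0.0]])

```text
clock: 8.38
position: [0.396, -0.2823, 0.2131]
tool_rot: [180.0, 0.0, 52.1]
force: [0.5, -0.5, -2.9]
opening: 0.0147
```

```bash
python3 - <<'E'
from h import *
f=manip.grab_frame("wrist"); save("j_w",f["img"]);np.savez("j_w.npz",K=f["intrinsics"],T=f["cam_to_world"])
save("j_crop",cv2.resize(f["img"][150:330,170:350],None,fx=3.3,fy=3.3,interpolation=cv2.INTER_CUBIC))
o=manip.get_obs();print(o["clock"],o["position"],o["tool_rot"],o["force"],o["opening"])
P=o["position"];b=np.array([.39577,-.28186]);D=b-P[:2]
y=np.radians(o["tool_rot"][2]);tx=np.array([np.cos(y),np.sin(y)]);ty=np.array([np.sin(y),-np.cos(y)])
print(D,D@tx,D@ty)
g=manip.grab_frame("top");save("j_top",cv2.resize(g["img"][245:325,320:420],None,fx=7,fy=7,interpolation=cv2.INTER_CUBIC))
E
```

```text
8.4333 [ 0.39604948 -0.28263597  0.21338566] [1.79929652e+02 2.06842178e-02 5.20575323e+01] [-0.33515106 -0.16686463 -1.72273027] 0.014285285470406413
[-0.00027948  0.00077597] 0.00044011451380876 -0.0006975261813402172
```

View pics/j_crop.png

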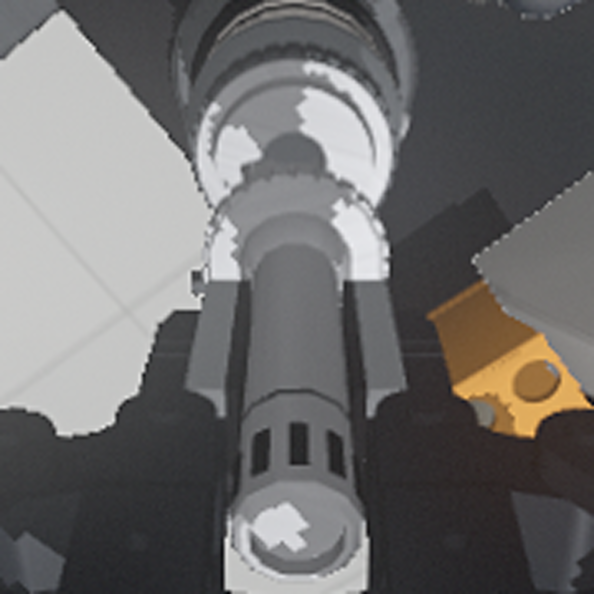

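>>> arm_command(deltas=[[[0.0004, -0.0005, 0.005], 0, 0.0], [[0.0004, -0.0005, 0.01], 0, 0.0], [[0.0004, -0.0005, 0.015], 0, 0.0], [[0.0004, -0.0005, 0.02], 0, 0.0], [[0.0004, -0.0005, 0.025], 0, 0.0], [[0.0004, -0.0005, 0.025], 0, 0.0], [[0.0004, -0.0005, 0.025], 0, 0.0]])

```text
clock: 9.07
position: [0.3954, -0.2821, 0.1869]
tool_rot: [-180.0, -0.0, 52.0]
force: [0.9, -0.3, -1.7]
opening: 0.0143
```

>>> arm_command(deltas=[[[0, 0, 0.003], 0, 0.0], [[0, 0, 0.006], 0, 0.0], [[0, 0, 0.009], 0, 0.0], [[0, 0, 0.012], 0, 0.0], [[0, 0, 0.012], 0, 0.0]])

```text
clock: 9.48
position: [0.3954, -0.2821, 0.1745]
tool_rot: [-180.0, -0.0, 52.0]
force: [0.1, 0.5, -1.4]
opening: 0.0145
```

>>> arm_command(deltas=[[[0, 0, 0.003], 0, 0.0], [[0, 0, 0.006], 0, 0.0], [[0, 0, 0.009], 0, 0.0], [[0, 0, 0.012], 0, 0.0], [[0, 0, 0.012], 0, 0.0], [[0, 0, 0.012], 0, 0.0]])

```text
clock: 9.98
position: [0.3958, -0.2825, 0.1636]
tool_rot: [180.0, 0.0, 52.0]
force: [-0.6, 0.0, 3.6]
opening: 0.0142
```

>>> arm_command(deltas=[[[0, 0, 0.002], 0, 0.0], [[0, 0, 0.004], 0, 0.0], [[0, 0, 0.005], 0, 0.0], [[0, 0, 0.005], 0, 0.0], [[0, 0, 0.005], 0, 0.0]])

```text
clock: 10.4
position: [0.3957, -0.2825, 0.1585]
tool_rot: [180.0, 0.0, 52.0]
force: [-0.1, -0.8, 4.9]
opening: 0.0148
```

>>> arm_command(deltas=[[[0, 0, 0.001], 0, 0.0], [[0, 0, 0.002], 0, 0.0], [[0, 0, 0.002], 0, 0.0], [[0, 0, 0.002], 0, 0.0]])

```text
clock: 10.73
position: [0.3959, -0.2827, 0.158]
tool_rot: [179.9, 0.0, 52.0]
force: [-1.8, 2.4, 16.3]
opening: 0.0144
```

```bash
python3 - <<'E'
from h import *
f=manip.grab_frame("wrist"); g=manip.grab_frame("scene"); t=manip.grab_frame("top")
save("k_crop",cv2.resize(f["img"][150:330,170:350],None,fx=3.3,fy=3.3,interpolation=cv2.INTER_CUBIC))
save("k_s",g["img"]); save("k_t",cv2.resize(t["img"][240:320,130:420],None,fx=2.7,fy=2.7,interpolation=cv2.INTER_CUBIC))
o=manip.get_obs();print(o["clock"],o["position"],o["tool_rot"],o["force"],o["torque"],o["opening"])
P=o["position"]
# predicted px if collar underside at .12: tube top z .21
print(fproj(f,(P[0],P[1],.210)),fproj(f,(P[0],P[1],.216)))
E
```

```text
10.8833 [ 0.39588441 -0.28264633  0.1579714 ] [1.79902715e+02 3.42946606e-02 5.20082358e+01] [-3.20955841  2.79414048 15.73791354] [0.65044213 0.65300842 0.02488138] 0.014471344751374293
[259.8169533  312.21786917] [259.87487921 322.25855637]
```

View pics/k_crop.png

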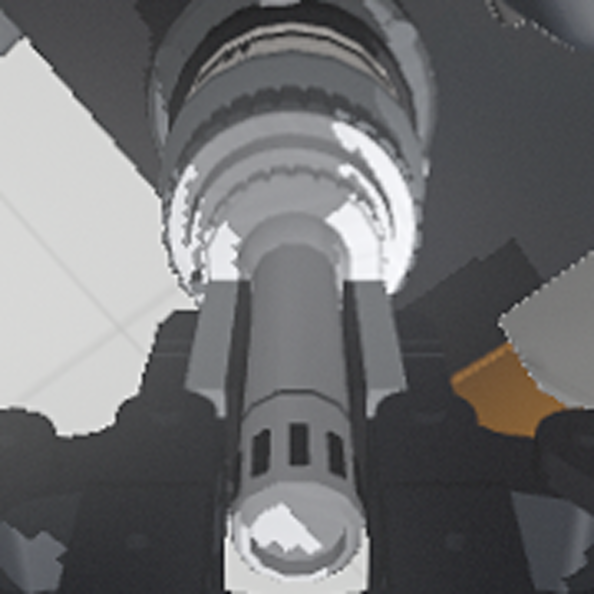

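View pics/k_s.png

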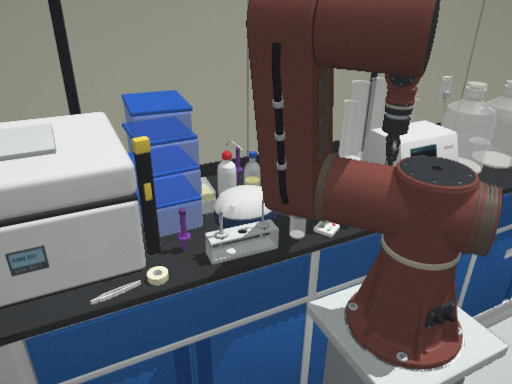

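View pics/k_t.png

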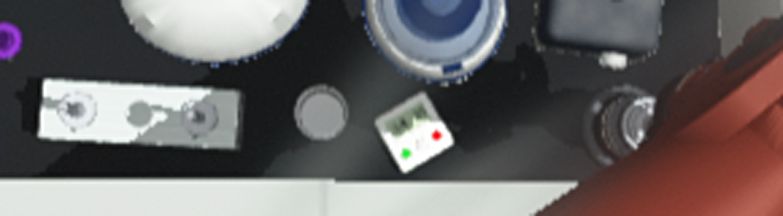

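>>> arm_command(deltas=[[[0, 0, 0.0005], 0, 0.0], [[0, 0, 0.0005], 0, 0.0], [[0, 0, 0.0005], 0, 0.0], [[0, 0, 0.0005], 0, 0.0], [[0, 0, 0.0005], 0, 0.0], [[0, 0, 0.0005], 0, 0.0], [[0, 0, 0.0005], 0, 0.0], [[0, 0, 0.0005], 0, 0.0]])

```text
clock: 11.55
position: [0.396, -0.2827, 0.158]
tool_rot: [179.9, 0.0, 52.0]
force: [-3.1, 3.1, 19.6]
opening: 0.0146
```

```bash
python3 - <<'E'
from h import *
print(manip.hand_in()); o=manip.get_obs(); print(o["clock"],o["position"],o["force"],o["opening"])
E
```

```text
the job is handed in; nothing more can be done
None
the job is handed in; nothing more can be done
```

The wide probe is fitted in the drive and I handed the job in with the arm still gripping it and pressing it home, about 11.6 s on the clock. I lifted it out of the middle hole of the rack and turned it 38° to line its key up with the keyway. It went in with no resistance until it met the ejector spring.

Last checks before hand-in:
- **Seating:** the collar is flat on the hub. The tool stopped at z 0.158, which puts the coupling tip at about 0.080, where home should be. An extra 0.5 mm of push raised the force from 16 to 20 N with no further travel, so the contact is solid.
- **Grip:** the fingers held at 14.6 mm on the 16 mm tube, so they show slightly less than its diameter. The tool was vertical to 0.1°.
- **Surroundings:** the mid and thin probes are still hanging in the rack, and the beaker is standing.
- **Disagreements:**
  - Early camera estimates of the bore and keyway differed by up to about 8 mm and 14°. I used the close wrist view instead, and its measured sizes matched the given ones.
  - A side force of about 3 N in x and in y remained while pressing.
- **Not checked:** I could not read the arm's state after hand-in.

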